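# Close the tortilla press

## Task

Put the open tortilla press away shut: with the fingertips, push its round steel lid over and fully down onto the base, and only then push the black-handled lever over the closed lid until it is fully down. Pick nothing up, leave the press standing where it is, do not disturb the budare, spatula, bowl or mug, and take the hand away at the end.

Things in the scene. Friction and masses are not known exactly. Their poses are not given: they have to be found in the camera images.
- press: tortilla press of stainless steel, loose on the island on four rubber feet (about 3 kg in all). The origin is the centre of its underside, on the island top (height 0). Base: disc of radius 105 mm, its top 26 mm above the island, with a tongue at either end (135 to 145 mm from the origin). Its z is up; its own +x points from the lever end to the lid-hinge end. It stands with +x roughly towards the robot's left, within about 20 degrees
- lid_hinge (a point): point on the lid's hinge axis: at x = +120 mm, y = 0, z = 36 mm in the press's frame. The axis is level, along the press's y. It stays with the base
- lid (a joint): angle of the lid, rad: 0 = shut flat on the base, 1.57 = standing upright, more = leaning back past upright (stop at 1.9). It starts somewhere between 1.35 and 1.75. Stiff hinge (0.6 N m): the lid stays where it is left and takes about 3 to 7 N at the rim to push; it must be pushed all the way
- lid_rim (a point): the lid's outer rim, farthest from the hinge (220 mm from the hinge axis), on its outer face. The lid is a steel disc of radius 100 mm, 10 mm thick, its centre 120 mm from the hinge axis; when shut its upper (outer) face is level, 40 mm above the island, i.e. the outer face lies 4 mm from the plane through the hinge axis. When open, the outer face looks away from the lever, and the lid is pushed shut on that face, towards the lever
- lever_pivot (a point): point on the lever's pivot axis: at x = -128 mm, y = 0, z = 58 mm in the press's frame. The axis is level, along the press's y. It stays with the base
- lever (a joint): angle of the lever, rad: 0 = fully down, level over the shut lid and pointing along the press's +x; 1.57 = upright; more = leaning outwards, away from the lid (stop at 2.3). It starts between 1.75 and 2.1. Stiff pivot (0.16 N m): it stays where it is left and takes 1 to 2 N at the handle. There is a stop at 0, with the lever 5 to 10 mm clear of the shut lid
- lever_bar (a point): centre of the black crossbar handle at the lever's end, 165 mm from the pivot axis: a round bar, 20 mm thick and 80 mm long, lying along the press's y. The lever's arm is a steel strip 14 mm wide, 10 mm thick
- budare: round flat aluminium griddle, 230 mm across, 12 mm high, with a wire handle; origin at the centre of its underside. Leave alone
- spatula: bamboo spatula lying flat, 300 mm long, up to 55 mm wide, 7 mm thick, along its own x, blade to +x; origin on its underside at mid-length. Leave alone
- bowl: white porcelain bowl, 136 mm across, 60 mm high; origin at the centre of its underside. Leave alone
- mug: blue mug, 80 mm across, 90 mm high, with a handle; origin at the centre of its underside. Leave alone

How it is judged:
On the way, in this order (a step that is already met when the one before it is completed fails the run):
1. the lid is fully shut while the lever is still up (value of joint lid below 0.05 rad and value of joint lever above 0.6 rad), for 0.2 s.
2. the lever is fully down over the shut lid (value of joint lever below 0.08 rad and value of joint lid below 0.05 rad), for 0.2 s.
At the end, for the whole second after the job is handed in: The lid is shut (under 0.05 rad) and the lever is down over it (under 0.08 rad); the press stands level and at rest within 30 mm of where it was; budare, spatula, bowl and mug are within 20 mm of where they were, bowl and mug upright (all of step 2 and distance of each of press, lid_hinge from where it was at the start of the episode below 0.03 m and angle between press's own z axis and vertical below 0.05 rad and linear speed of press below 0.01 m/s and distance of each of budare, spatula, bowl, mug from where it was at the start of the episode below 0.02 m and angle between each of bowl, mug's own z axis and vertical below 0.1 rad); the robot touches nothing.
It fails at once if the press is lifted or tipped (height (world z) of press above 0.012 m or angle between press's own z axis and vertical above 0.12 rad).
It fails at once if the press is shoved more than 30 mm from its place (distance of any of press, lid_hinge from where it was at the start of the episode above 0.03 m).
It fails at once if the budare, spatula, bowl or mug is moved more than 20 mm or picked up (distance of any of budare, spatula, bowl, mug from where it was at the start of the episode above 0.02 m).
It fails at once if the lever is forced down before the lid is shut (value of joint lever below 0.6 rad and value of joint lid above 0.1 rad).
It also fails if it takes over 64 s, if anything falls off the work surface, if the arm or the gripper's body presses on something with over 40 N, if the wrist force passes 120 N, or if a joint passes its speed limit or range.

## Robot

A 6-joint arm with a two-finger parallel gripper is mounted at the origin on the work surface. World frame = base frame: x ahead of the robot, y to its left, z up, the work surface at z = 0. Lengths are in m, angles in rad, forces in N, time in s.
With the tool pointing down it reaches from about 0.375 to 0.9 m from the base axis. Payload 3.1 kg.
Tool frame: the origin (TCP) lies at the very end of the fingers, on their centre line; the grasp point (between the pads) lies 19 mm behind it; z points along the fingers, y is the direction in which the jaws open and shut (so a half turn about z gives the same grasp; the last joint's range is limited). The gripper opens to 85 mm and grips with 20 to 120 N. Pads are 22 mm wide; open, the fingers measure 114 mm over their backs; the gripper's body (76 mm by 85 mm) begins 54 mm behind the grasp point. The pads swing forward as they close: fully open they stand 13 mm farther back than shut.
Start: joints at [0.998, 0.527, 1.433, -0, 1.181, -0.178], TCP at [0.24, 0.577, 0.231] pointing down, gripper open.
Joint ranges: [-3.08, 3.08], [-0.75, 2.2], [0.22, 2.44], [-1.43, 4.57], [0, 2.65], [-2.85, 2.85]. Speed limits (rad/s): [2.79, 2.79, 3.14, 3.14, 3.14, 3.14].

## Interface

Orientations are given as a unit quaternion [x, y, z, w].
In Python, from station import manip gives the robot as it stands.
- The arm moves only by the tool send_rows, never from a script. Its argument "motion" is a list of rows, each an object with "gripper": the finger opening in mm, from 0 to 85.4; "travel": the shift along the tool's x, y, z in mm, a list of three; "rotation": the turn, a rotation vector about the tool's x, y, z in degrees, a list of three. In form: [{"gripper": gripper, "travel": [x, y, z], "rotation": [ax, ay, az]}, ...]. A call has 1 to 12 rows; each row shifts and turns the commanded pose from where the row before left it, along the tool's axes as they then stand; what a row does not reach is not made up. A row lasts 1/12 s, in which the tool goes at most 41.7 mm and 7.16 degrees, less where a joint would pass 70% of its speed; a pose out of reach is approached as far as the arm can. A call is refused whole if a number of a shift passes 41.7 or a number of a turn 7.16, either way. A call with a gripper value outside its range is refused whole. The fingers move at their own pace and stop on an object; "newtons" is the grip in N (left out, the last holds). Time passes only in rows, so rows that do not move let the fingers close. It gives the time, the measured TCP pose, the force and the opening at its end, in the units of the state.
- manip.sense(): the state, without advancing time (a new reading comes with each control period).
- manip.snapshot(name): name is "side" or "top"; returns the picture (420x560x3 uint8, red, green, blue); there is no depth.
- manip.calibration(name): a dict with "fx", "fy", "cx", "cy" (pixels), "cam_to_world" (4x4, takes a point from camera to world coordinates). Camera axes: x right, y down, z forward; pixel columns grow to the right and rows downward; lengths in m; the calibration is good to about 2 mm. A picture is of the moment at which its call begins. calibration takes no time and is no camera call.
- manip.sign_off(): hands the job in, once; it reports no verdict.
The state is a dict: "t": time; "q": joint angles; "qd": joint speeds; "tau": joint torques, N m; "tcp_pos": TCP position; "tool_rot": TCP orientation; "force": force on the tool from outside, world axes, zero at the start; "ft_torque": the same for the moment, N m; "finger_gap": opening from 0.0 (shut) to 1.0 (fully open).
Only numpy, scipy, OpenCV 4.12 (cv2) and the standard library are available. Lean on these libraries where they do the work, as an engineer would, in place of code of your own. Each camera call takes 0.05 s, during which the arm holds its last target. There are 200 camera calls.

## Working session

There is one attempt and no reset: what is moved stays moved. The work goes in short steps, Python scripts to look and compute and a tool call to move; the robot and the scene stay as the last step left them, time stands still between calls to the robot, and variables do not carry over. Pictures are saved under pics/ and viewed, about 8 in all and at most 12, crops included, and the job is handed in when it is done.

Besides the shell and the picture viewer there is one more tool, called after "Call:" as name(argument=value, ...) on one line, values as JSON. send_rows: Moves the arm, as the interface text tells. Its arguments: {"type":"object","properties":{"motion":{"type":"array","items":{"type":"object","properties":{"gripper":{"type":"number"},"travel":{"type":"array","items":{"type":"number"}},"rotation":{"type":"array","items":{"type":"number"}}}}},"newtons":{"type":"number"}},"required":["motion"]}

```bash
mkdir -p pics; python3 - <<'E'
from station import manip
import cv2,numpy as np
for n in("side","top"):
    cv2.imwrite(f"pics/{n}0.png",manip.snapshot(n)[:,:,::-1]); c=manip.calibration(n); print(n,c["fx"],c["fy"],c["cx"],c["cy"]);print(np.round(c["cam_to_world"],3))
s=manip.sense();print(s["tool_rot"],s["tcp_pos"],s["t"])
E
```

```text
side 467.4321855584754 467.4321855584754 275.2417952979462 204.54579651854002
[[-1.    -0.023 -0.003  0.635]
 [-0.014  0.691 -0.722  0.99 ]
 [ 0.019 -0.722 -0.692  0.99 ]
 [ 0.     0.     0.     1.   ]]
top 426.2048994975706 426.2048994975706 282.70682893897106 211.97637959891486
[[-0.019 -0.982  0.188  0.322]
 [-1.     0.018 -0.006  0.002]
 [ 0.002 -0.188 -0.982  1.694]
 [ 0.     0.     0.     1.   ]]
[ 1.96149131e-01  9.80573584e-01 -9.12290424e-04 -3.63543677e-04] [0.24003597 0.57638315 0.23042468] 0.1
```

View pics/side0.png

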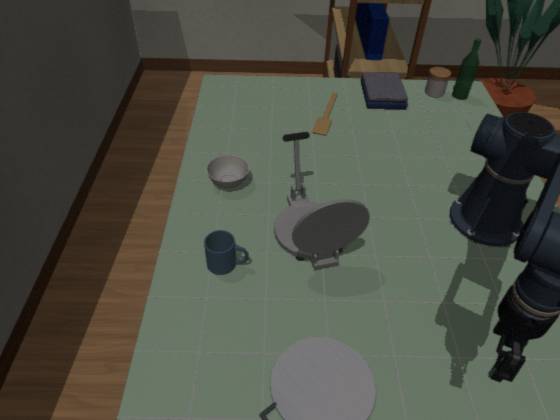

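View pics/top0.png

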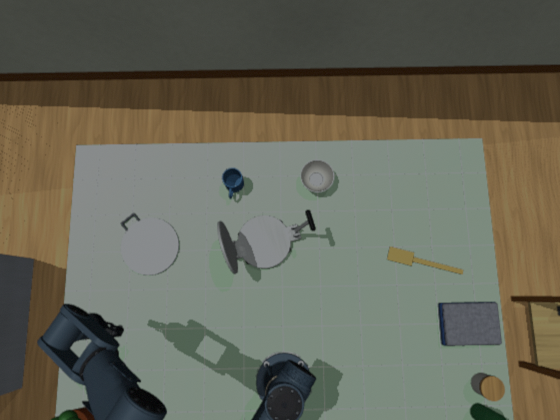

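The side view shows the lid's outer face around (330,230), the hinge near (325,258) and the bar at (296,136). The top view shows the base disc at about (265,242), the lid edge-on at (228,247) and the bar at (310,220).

```bash
python3 - <<'E'
import cv2,numpy as np
a=cv2.imread("pics/side0.png")[120:280,240:400]; b=cv2.imread("pics/top0.png")[190:290,200:350]
a=cv2.convertScaleAbs(cv2.resize(a,(560,560),interpolation=2),alpha=1.5); b=cv2.convertScaleAbs(cv2.resize(b,(840,560),interpolation=2),alpha=1.5)
cv2.imwrite("pics/a.png",a); cv2.imwrite("pics/b.png",cv2.resize(b,(795,530)))
E
```

```text
(no output)
```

View pics/a.png

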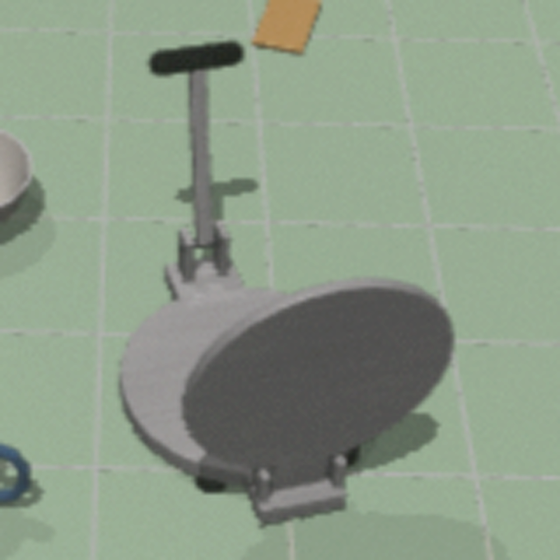

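View pics/b.png

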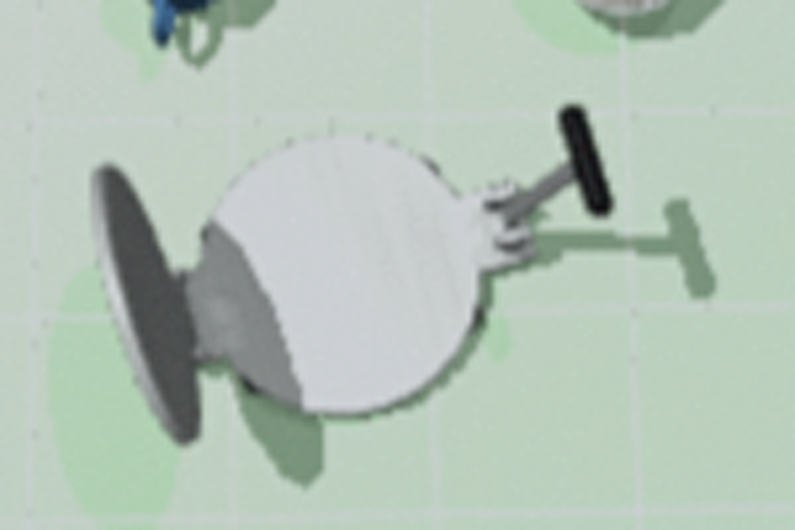

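```bash
cat > h.py <<'E'
from station import manip
import numpy as np
def ray(n,p):
    c=manip.calibration(n);T=np.array(c["cam_to_world"])
    d=T[:3,:3]@[(p[0]-c["cx"])/c["fx"],(p[1]-c["cy"])/c["fy"],1];return T[:3,3],d/np.linalg.norm(d)
def onz(n,p,z):
    o,d=ray(n,p);return o+d*(z-o[2])/d[2]
def tri(a,b):
    (o,d),(p,e)=ray("side",a),ray("top",b)
    s=np.linalg.lstsq(np.c_[d,-e],p-o,rcond=None)[0];A=o+s[0]*d;B=p+s[1]*e
    return (A+B)/2,np.linalg.norm(A-B)
S=lambda x,y:(240+x/3.5,120+y/3.5)
T=lambda x,y:(200+x/5.3,190+y/5.3)
E
python3 - <<'E'
from h import *
np.set_printoptions(precision=4,suppress=True)
print("hinge S",onz("side",S(300,470),.038))
print("piv S",onz("side",S(203,243),.06),"T",onz("top",T(505,222),.064))
print("base T",onz("top",T(346,275),.026))
print("bar",tri(S(197,58),T(587,160)),"ends",tri(S(155,63),T(603,208)),tri(S(238,52),T(571,112)))
print("lid",tri(S(318,382),T(145,305)))
print("mug",onz("top",(233,181),.05),"bowl",onz("top",(318,178),.05),"budare",onz("top",(150,246),.01),"budare S",onz("side",(323,385),.012))
E
```

```text
hinge S [0.4936 0.1816 0.038 ]
piv S [ 0.5635 -0.0496  0.06  ] T [ 0.556  -0.0548  0.064 ]
base T [0.524  0.0628 0.026 ]
bar (array([ 0.5754, -0.1053,  0.2117]), np.float64(0.0003281264087131319)) ends (array([ 0.5781, -0.1215,  0.1862]), np.float64(0.062444728134683915)) (array([ 0.5729, -0.0866,  0.2422]), np.float64(0.0594819810680421))
lid (array([0.4916, 0.1959, 0.1505]), np.float64(0.0015995772476904244))
mug [0.767  0.1878 0.05  ] bowl [ 0.7733 -0.1512  0.05  ] budare [0.5179 0.52   0.01  ] budare S [0.5193 0.5281 0.012 ]
```

Call:
send_rows(motion=[{"gripper": 0,"travel": [0,0,0],"rotation": [0,0,-6.4]},{"gripper": 0,"travel": [0,0,0],"rotation": [0,0,-6.4]},{"gripper": 0,"travel": [0,0,0],"rotation": [0,0,-6.4]},{"gripper": 0,"travel": [0,0,0],"rotation": [0,0,-6.4]},{"gripper": 0,"travel": [0,0,0],"rotation": [0,0,-6.4]},{"gripper": 0,"travel": [0,0,0],"rotation": [0,0,-6.4]},{"gripper": 0,"travel": [-22,-38,0],"rotation": [0,0,0]},{"gripper": 0,"travel": [-22,-38,0],"rotation": [0,0,0]},{"gripper": 0,"travel": [-22,-38,0],"rotation": [0,0,0]},{"gripper": 0,"travel": [-22,-38,0],"rotation": [0,0,0]},{"gripper": 0,"travel": [-22,-38,0],"rotation": [0,0,0]},{"gripper": 0,"travel": [-22,-38,0],"rotation": [0,0,0]}], newtons=60)

```text
t: 1.1
tcp_pos: [0.4205, 0.4011, 0.2309]
tool_rot: [-0.137, 0.991, -0.0, -0.0]
force: [0.8, 0.5, 1.0]
finger_gap: 0.0
```

```bash
cat >> h.py <<'E'
from scipy.spatial.transform import Rotation as R
O=np.array([.525,.066,0]);U=np.array([[-.962,-.271,0],[-.271,.962,0],[0,0,1]]).T  # cols: press y, press x, up
def st():
    s=manip.sense();p=(np.array(s["tcp_pos"])-O)@U
    Rt=R.from_quat(s["tool_rot"]).as_matrix()
    print("t %.2f"%s["t"],"press y,x,z mm",np.round(p*1e3,1),"F y,x,z",np.round(np.array(s["force"])@U,1),"gap",round(s["finger_gap"],3));return p,Rt
E
python3 - <<'E'
from h import *
p,Rt=st();print(np.round(U.T@Rt,3))
E
```

```text
t 1.10 press y,x,z mm [  9.7 350.7 230.9] F y,x,z [-0.9  0.3  1. ] gap 0.0
[[ 0.999  0.001  0.001]
 [-0.001  0.999 -0.   ]
 [ 0.001 -0.    -1.   ]]
```

Call:
send_rows(motion=[{"gripper": 0,"travel": [-1,-26,3],"rotation": [0,0,0]},{"gripper": 0,"travel": [-1,-26,3],"rotation": [0,0,0]},{"gripper": 0,"travel": [-1,-26,3],"rotation": [0,0,0]},{"gripper": 0,"travel": [-1,-26,3],"rotation": [0,0,0]},{"gripper": 0,"travel": [0,-26,3],"rotation": [0,0,0]},{"gripper": 0,"travel": [0,-26,3],"rotation": [0,0,0]},{"gripper": 0,"travel": [0,0,0],"rotation": [0,0,0]},{"gripper": 0,"travel": [0,0,0],"rotation": [0,0,0]}])

```text
t: 1.77
tcp_pos: [0.466, 0.2526, 0.2129]
tool_rot: [-0.136, 0.991, 0.0, -0.001]
force: [-0.9, 0.8, 0.3]
finger_gap: -0.001
```

```bash
python3 - <<'E'
from h import *
import cv2
st()
a=manip.snapshot("side")[110:290,230:410,::-1];b=manip.snapshot("top")[180:300,180:340,::-1]
cv2.imwrite("pics/c.png",cv2.convertScaleAbs(np.hstack([cv2.resize(a,(360,360)),cv2.resize(b,(430,360))]),alpha=1.4))
E
```

```text
t 1.77 press y,x,z mm [  6.1 195.5 212.9] F y,x,z [0.6 1.1 0.3] gap -0.001
```

View pics/c.png

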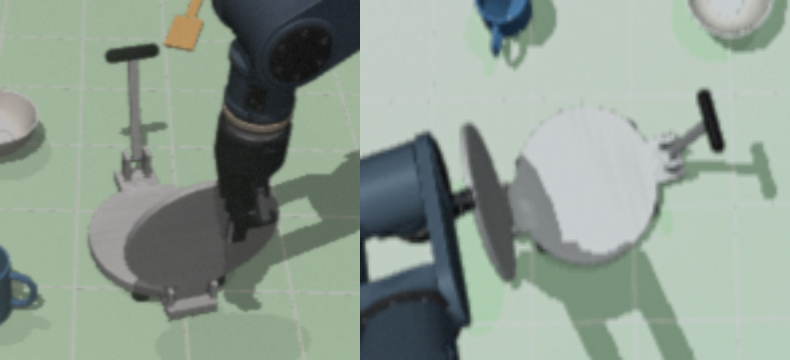

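The hand sits just behind the lid at mid-width, with the fingertips at about (462,200) in the top half and clear of the lid. I start pushing.

Call:
send_rows(motion=[{"gripper": 0,"travel": [-0.6,-8,0],"rotation": [0,0,0]},{"gripper": 0,"travel": [-0.6,-8,0],"rotation": [0,0,0]},{"gripper": 0,"travel": [-0.6,-8,0],"rotation": [0,0,0]},{"gripper": 0,"travel": [-0.6,-8,0],"rotation": [0,0,0]},{"gripper": 0,"travel": [-0.6,-8,0],"rotation": [0,0,0]},{"gripper": 0,"travel": [-0.6,-8,0],"rotation": [0,0,0]},{"gripper": 0,"travel": [-0.6,-8,0],"rotation": [0,0,0]},{"gripper": 0,"travel": [-0.6,-8,0],"rotation": [0,0,0]},{"gripper": 0,"travel": [-0.6,-8,0],"rotation": [0,0,0]},{"gripper": 0,"travel": [-0.6,-8,0],"rotation": [0,0,0]}])

```text
t: 2.7
tcp_pos: [0.4922, 0.1778, 0.2136]
tool_rot: [-0.137, 0.991, 0.0, -0.001]
force: [-2.0, 1.4, 1.9]
finger_gap: 0.005
```

```bash
python3 - <<'E'
from h import *
st()
E
```

```text
t 2.70 press y,x,z mm [  1.2 116.4 213.6] F y,x,z [1.5 1.9 1.9] gap 0.005
```

```bash
python3 - <<'E'
from h import *
ph=np.radians(np.r_[84:60:9j,56:4:14j,1.3]);r=178.6
P=np.c_[-r*np.cos(ph),r*np.sin(ph)];d=np.diff(P,axis=0)
print(np.round(np.c_[np.degrees(ph[1:]),d[:,0],-d[:,1]],1).tolist())
E
```

```text
[[81.0, -9.3, 1.2], [78.0, -9.2, 1.7], [75.0, -9.1, 2.2], [72.0, -9.0, 2.7], [69.0, -8.8, 3.1], [66.0, -8.6, 3.6], [63.0, -8.4, 4.0], [60.0, -8.2, 4.5], [56.0, -10.6, 6.6], [52.0, -10.1, 7.3], [48.0, -9.5, 8.0], [44.0, -9.0, 8.7], [40.0, -8.3, 9.3], [36.0, -7.7, 9.8], [32.0, -7.0, 10.3], [28.0, -6.2, 10.8], [24.0, -5.5, 11.2], [20.0, -4.7, 11.6], [16.0, -3.9, 11.9], [12.0, -3.0, 12.1], [8.0, -2.2, 12.3], [4.0, -1.3, 12.4], [1.3, -0.4, 8.4]]
```

Call:
send_rows(motion=[{"gripper": 0,"travel": [0,-9.3,1.2],"rotation": [0,0,0]},{"gripper": 0,"travel": [0,-9.2,1.7],"rotation": [0,0,0]},{"gripper": 0,"travel": [0,-9.1,2.2],"rotation": [0,0,0]},{"gripper": 0,"travel": [0,-9,2.7],"rotation": [0,0,0]},{"gripper": 0,"travel": [0,-8.8,3.1],"rotation": [0,0,0]},{"gripper": 0,"travel": [0,-8.6,3.6],"rotation": [0,0,0]},{"gripper": 0,"travel": [0,-8.4,4],"rotation": [0,0,0]},{"gripper": 0,"travel": [0,-8.2,4.5],"rotation": [0,0,0]},{"gripper": 0,"travel": [0,-10.6,6.6],"rotation": [0,0,0]},{"gripper": 0,"travel": [0,-10.1,7.3],"rotation": [0,0,0]},{"gripper": 0,"travel": [0,-9.5,8],"rotation": [0,0,0]}])

```text
t: 3.62
tcp_pos: [0.5218, 0.0801, 0.1678]
tool_rot: [-0.137, 0.991, -0.0, 0.001]
force: [1.0, 0.9, 1.8]
finger_gap: 0.002
```

```bash
python3 - <<'E'
from h import *
import cv2
st()
a=manip.snapshot("side")[110:290,230:410,::-1];b=manip.snapshot("top")[180:300,180:340,::-1]
cv2.imwrite("pics/d.png",cv2.convertScaleAbs(np.hstack([cv2.resize(a,(360,360)),cv2.resize(b,(430,360))]),alpha=1.4))
E
```

```text
t 3.62 press y,x,z mm [ -0.8  14.5 167.8] F y,x,z [-1.2  0.6  1.8] gap 0.002
```

View pics/d.png

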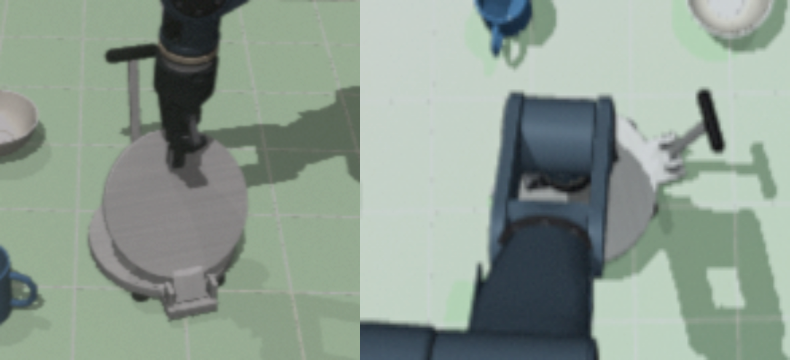

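The lid is now tilted about 47° with the fingertip on its face at (180,160). The press hasn't moved and the lever is clear. I continue along the arc.

Call:
send_rows(motion=[{"gripper": 0,"travel": [0,-9,8.7],"rotation": [0,0,0]},{"gripper": 0,"travel": [0,-8.3,9.3],"rotation": [0,0,0]},{"gripper": 0,"travel": [0,-7.7,9.8],"rotation": [0,0,0]},{"gripper": 0,"travel": [0,-7,10.3],"rotation": [0,0,0]},{"gripper": 0,"travel": [0,-6.2,10.8],"rotation": [0,0,0]},{"gripper": 0,"travel": [0,-5.5,11.2],"rotation": [0,0,0]},{"gripper": 0,"travel": [0,-4.7,11.6],"rotation": [0,0,0]},{"gripper": 0,"travel": [0,-3.9,11.9],"rotation": [0,0,0]},{"gripper": 0,"travel": [0,-3,12.1],"rotation": [0,0,0]},{"gripper": 0,"travel": [0,-2.2,12.3],"rotation": [0,0,0]},{"gripper": 0,"travel": [0,0,6],"rotation": [0,0,0]},{"gripper": 0,"travel": [0,0,0],"rotation": [0,0,0]}])

```text
t: 4.72
tcp_pos: [0.5353, 0.0261, 0.0524]
tool_rot: [-0.137, 0.991, 0.001, -0.002]
force: [0.2, -0.8, 0.4]
finger_gap: -0.001
```

```bash
python3 - <<'E'
from h import *
st()
E
```

```text
t 4.72 press y,x,z mm [  0.9 -41.2  52.4] F y,x,z [ 0.  -0.8  0.4] gap -0.001
```

Now down slowly, until there is clear contact force.

Call:
send_rows(motion=[{"gripper": 0,"travel": [0,0,3],"rotation": [0,0,0]},{"gripper": 0,"travel": [0,0,3],"rotation": [0,0,0]},{"gripper": 0,"travel": [0,0,3],"rotation": [0,0,0]},{"gripper": 0,"travel": [0,0,2],"rotation": [0,0,0]},{"gripper": 0,"travel": [0,0,1],"rotation": [0,0,0]},{"gripper": 0,"travel": [0,0,1],"rotation": [0,0,0]},{"gripper": 0,"travel": [0,0,0],"rotation": [0,0,0]}])

```text
t: 5.3
tcp_pos: [0.5367, 0.0261, 0.0414]
tool_rot: [-0.137, 0.991, 0.0, 0.0]
force: [-0.1, 0.5, 0.3]
finger_gap: -0.002
```

```bash
python3 - <<'E'
from h import *
st()
E
```

```text
t 5.30 press y,x,z mm [ -0.4 -41.5  41.4] F y,x,z [-0.   0.5  0.3] gap -0.002
```

Call:
send_rows(motion=[{"gripper": 0,"travel": [0,0,1],"rotation": [0,0,0]},{"gripper": 0,"travel": [0,0,1],"rotation": [0,0,0]},{"gripper": 0,"travel": [0,0,1],"rotation": [0,0,0]},{"gripper": 0,"travel": [0,0,0],"rotation": [0,0,0]}])

```text
t: 5.63
tcp_pos: [0.5368, 0.0261, 0.04]
tool_rot: [-0.137, 0.991, -0.0, 0.0]
force: [-2.4, -0.4, 12.8]
finger_gap: -0.003
```

```bash
python3 - <<'E'
from h import *
st()
E
```

```text
t 5.63 press y,x,z mm [ -0.5 -41.6  40. ] F y,x,z [ 2.4  0.2 12.8] gap -0.003
```

The lid is seated: 12.8 N with the tip at z = 40.0 mm, which is the height for shut. I press briefly and then lift.

Call:
send_rows(motion=[{"gripper": 0,"travel": [0,0,1],"rotation": [0,0,0]},{"gripper": 0,"travel": [0,0,0],"rotation": [0,0,0]},{"gripper": 0,"travel": [0,0,0],"rotation": [0,0,0]},{"gripper": 0,"travel": [0,0,-15],"rotation": [0,0,0]},{"gripper": 0,"travel": [0,0,-35],"rotation": [0,0,0]},{"gripper": 0,"travel": [0,0,-35],"rotation": [0,0,0]},{"gripper": 0,"travel": [0,0,-35],"rotation": [0,0,0]},{"gripper": 0,"travel": [0,0,-35],"rotation": [0,0,0]},{"gripper": 0,"travel": [0,0,-35],"rotation": [0,0,0]},{"gripper": 0,"travel": [0,0,-35],"rotation": [0,0,0]},{"gripper": 0,"travel": [0,0,-35],"rotation": [0,0,0]},{"gripper": 0,"travel": [0,0,0],"rotation": [0,0,0]}])

```text
t: 6.63
tcp_pos: [0.5406, 0.0257, 0.3049]
tool_rot: [-0.137, 0.99, -0.002, 0.007]
force: [0.4, -0.1, 0.5]
finger_gap: 0.003
```

```bash
python3 - <<'E'
from h import *
import cv2
st()
a=manip.snapshot("side")[110:290,230:410,::-1];b=manip.snapshot("top")[180:300,180:340,::-1]
cv2.imwrite("pics/e.png",cv2.convertScaleAbs(np.hstack([cv2.resize(a,(360,360)),cv2.resize(b,(430,360))]),alpha=1.4))
E
```

```text
t 6.63 press y,x,z mm [ -4.1 -43.  304.9] F y,x,z [-0.3 -0.2  0.5] gap 0.003
```

View pics/e.png

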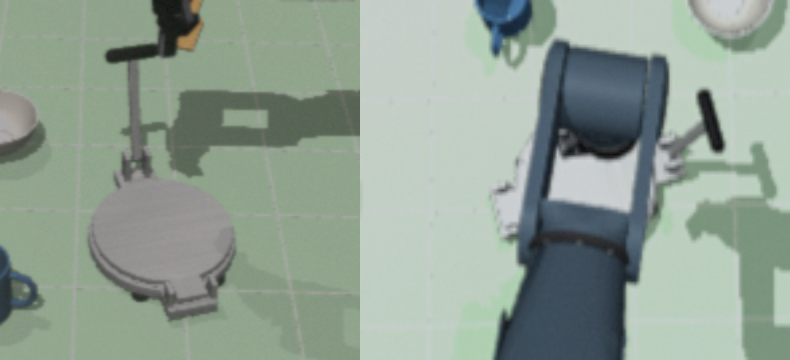

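The lid lies flat and shut on the base with the lever still up, bar at (130,52). Next I pass over the bar and come down on its outer side.

Call:
send_rows(motion=[{"gripper": 0,"travel": [0.5,-22,0],"rotation": [0,0,0]},{"gripper": 0,"travel": [0.5,-22,0],"rotation": [0,0,0]},{"gripper": 0,"travel": [0.5,-22,0],"rotation": [0,0,0]},{"gripper": 0,"travel": [0.5,-22,0],"rotation": [0,0,0]},{"gripper": 0,"travel": [0.5,-22,0],"rotation": [0,0,0]},{"gripper": 0,"travel": [0.5,-22,0],"rotation": [0,0,0]},{"gripper": 0,"travel": [0.5,-22,0],"rotation": [0,0,0]},{"gripper": 0,"travel": [0.5,-25,0],"rotation": [0,0,0]},{"gripper": 0,"travel": [0,0,0],"rotation": [0,0,0]},{"gripper": 0,"travel": [0,0,0],"rotation": [0,0,0]}])

```text
t: 7.57
tcp_pos: [0.5804, -0.1479, 0.2947]
tool_rot: [-0.136, 0.991, 0.001, -0.002]
force: [-0.4, 1.0, 0.3]
finger_gap: -0.003
```

```bash
python3 - <<'E'
from h import *
p,Rt=st();print(np.round(U.T@Rt,3))
E
```

```text
t 7.57 press y,x,z mm [   4.7 -220.8  294.7] F y,x,z [0.1 1.  0.3] gap -0.003
[[ 0.999 -0.001  0.004]
 [ 0.001  0.999  0.004]
 [ 0.004  0.004 -1.   ]]
```

Call:
send_rows(motion=[{"gripper": 0,"travel": [-0.8,0,15],"rotation": [0,0,0]},{"gripper": 0,"travel": [-0.8,0,15],"rotation": [0,0,0]},{"gripper": 0,"travel": [-0.8,0,15],"rotation": [0,0,0]},{"gripper": 0,"travel": [-0.8,0,15],"rotation": [0,0,0]},{"gripper": 0,"travel": [-0.8,0,15],"rotation": [0,0,0]},{"gripper": 0,"travel": [0,0,13],"rotation": [0,0,0]},{"gripper": 0,"travel": [0,0,0],"rotation": [0,0,0]},{"gripper": 0,"travel": [0,8,0],"rotation": [0,0,0]},{"gripper": 0,"travel": [0,8,0],"rotation": [0,0,0]},{"gripper": 0,"travel": [0,8,0],"rotation": [0,0,0]},{"gripper": 0,"travel": [0,8,0],"rotation": [0,0,0]},{"gripper": 0,"travel": [0,8,0],"rotation": [0,0,0]}])

```text
t: 8.57
tcp_pos: [0.5755, -0.1075, 0.2113]
tool_rot: [-0.137, 0.991, -0.001, 0.002]
force: [1.0, -1.7, 2.1]
finger_gap: -0.001
```

```bash
python3 - <<'E'
from h import *
import cv2
st()
a=manip.snapshot("side")[110:290,230:410,::-1];b=manip.snapshot("top")[180:300,180:340,::-1]
cv2.imwrite("pics/f.png",cv2.convertScaleAbs(np.hstack([cv2.resize(a,(360,360)),cv2.resize(b,(430,360))]),alpha=1.4))
E
```

```text
t 8.57 press y,x,z mm [  -1.5 -180.6  211.3] F y,x,z [-0.5 -1.9  2.1] gap -0.001
```

View pics/f.png

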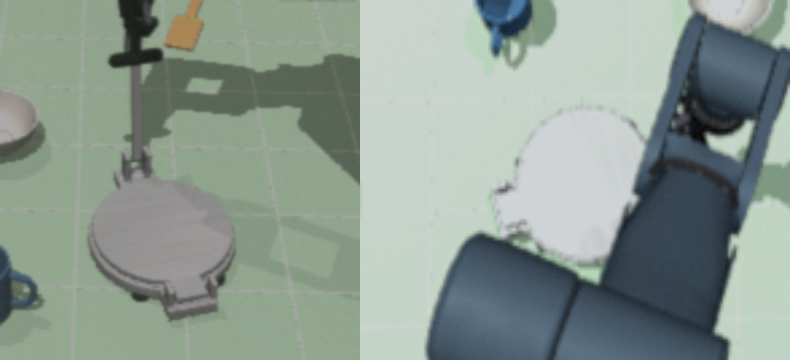

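The finger is behind the bar, which has swung inwards to (136,58). I keep pushing it over the top.

Call:
send_rows(motion=[{"gripper": 0,"travel": [0,10,0.5],"rotation": [0,0,0]},{"gripper": 0,"travel": [0,10,0.5],"rotation": [0,0,0]},{"gripper": 0,"travel": [0,10,0.5],"rotation": [0,0,0]},{"gripper": 0,"travel": [0,10,0.5],"rotation": [0,0,0]},{"gripper": 0,"travel": [0,10,1],"rotation": [0,0,0]},{"gripper": 0,"travel": [0,10,1],"rotation": [0,0,0]},{"gripper": 0,"travel": [0,10,1],"rotation": [0,0,0]},{"gripper": 0,"travel": [0,10,1],"rotation": [0,0,0]},{"gripper": 0,"travel": [0,10,1.5],"rotation": [0,0,0]},{"gripper": 0,"travel": [0,10,1.5],"rotation": [0,0,0]},{"gripper": 0,"travel": [0,10,1.5],"rotation": [0,0,0]}])

```text
t: 9.58
tcp_pos: [0.5441, -0.0008, 0.1987]
tool_rot: [-0.137, 0.991, 0.0, -0.0]
force: [1.0, -1.2, -0.9]
finger_gap: 0.001
```

```bash
python3 - <<'E'
from h import *
import cv2
st()
a=manip.snapshot("side")[110:290,230:410,::-1];b=manip.snapshot("top")[180:300,180:340,::-1]
cv2.imwrite("pics/g.png",cv2.convertScaleAbs(np.hstack([cv2.resize(a,(360,360)),cv2.resize(b,(430,360))]),alpha=1.4))
E
```

```text
t 9.58 press y,x,z mm [ -0.2 -69.4 198.7] F y,x,z [-0.6 -1.4 -0.9] gap 0.001
```

View pics/g.png

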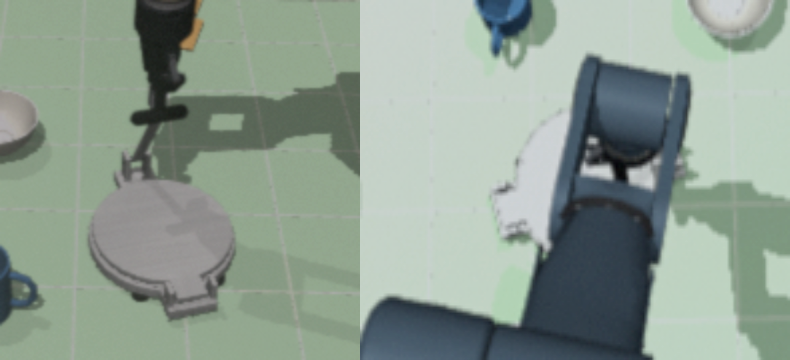

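```bash
python3 - <<'E'
import numpy as np
th=np.radians(np.arange(60,-1,-4));P=np.c_[-128+165*np.cos(th),68+165*np.sin(th)]
print(P[0].round(1),np.round(np.diff(P,axis=0)*[1,-1],1).tolist())
E
```

```text
[-45.5 210.9] [[9.8, 6.1], [9.3, 6.8], [8.8, 7.4], [8.3, 8.0], [7.7, 8.6], [7.1, 9.1], [6.4, 9.5], [5.8, 10.0], [5.0, 10.4], [4.3, 10.7], [3.6, 11.0], [2.8, 11.2], [2.0, 11.3], [1.2, 11.5], [0.4, 11.5]]
```

Call:
send_rows(motion=[{"gripper": 0,"travel": [0,-3,-8],"rotation": [0,0,0]},{"gripper": 0,"travel": [0,0,-14],"rotation": [0,0,0]},{"gripper": 0,"travel": [0,0,-12],"rotation": [0,0,0]},{"gripper": 0,"travel": [0,10,0],"rotation": [0,0,0]},{"gripper": 0,"travel": [0,10,0],"rotation": [0,0,0]},{"gripper": 0,"travel": [0,8,0],"rotation": [0,0,0]},{"gripper": 0,"travel": [0,0,0],"rotation": [0,0,0]}])

```text
t: 10.27
tcp_pos: [0.5361, 0.0241, 0.2322]
tool_rot: [-0.138, 0.99, 0.001, -0.001]
force: [-0.6, -0.1, -0.4]
finger_gap: -0.006
```

```bash
python3 - <<'E'
from h import *
st()
E
```

```text
t 10.27 press y,x,z mm [  0.7 -43.3 232.2] F y,x,z [ 0.6  0.1 -0.4] gap -0.006
```

Call:
send_rows(motion=[{"gripper": 0,"travel": [0,0,11],"rotation": [0,0,0]},{"gripper": 0,"travel": [0,0,11],"rotation": [0,0,0]},{"gripper": 0,"travel": [0,9.8,6.1],"rotation": [0,0,0]},{"gripper": 0,"travel": [0,9.3,6.8],"rotation": [0,0,0]},{"gripper": 0,"travel": [0,8.8,7.4],"rotation": [0,0,0]},{"gripper": 0,"travel": [0,8.3,8],"rotation": [0,0,0]},{"gripper": 0,"travel": [0,7.7,8.6],"rotation": [0,0,0]},{"gripper": 0,"travel": [0,7.1,9.1],"rotation": [0,0,0]},{"gripper": 0,"travel": [0,6.4,9.5],"rotation": [0,0,0]},{"gripper": 0,"travel": [0,5.8,10],"rotation": [0,0,0]}])

```text
t: 11.1
tcp_pos: [0.5201, 0.0835, 0.1442]
tool_rot: [-0.137, 0.991, -0.0, -0.0]
force: [0.3, 0.3, 1.0]
finger_gap: -0.002
```

```bash
python3 - <<'E'
from h import *
import cv2
st()
a=manip.snapshot("side")[110:290,230:410,::-1];b=manip.snapshot("top")[180:300,180:340,::-1]
cv2.imwrite("pics/i.png",cv2.convertScaleAbs(np.hstack([cv2.resize(a,(360,360)),cv2.resize(b,(430,360))]),alpha=1.4))
E
```

```text
t 11.10 press y,x,z mm [ -0.   18.1 144.2] F y,x,z [-0.4  0.2  1. ] gap -0.002
```

View pics/i.png

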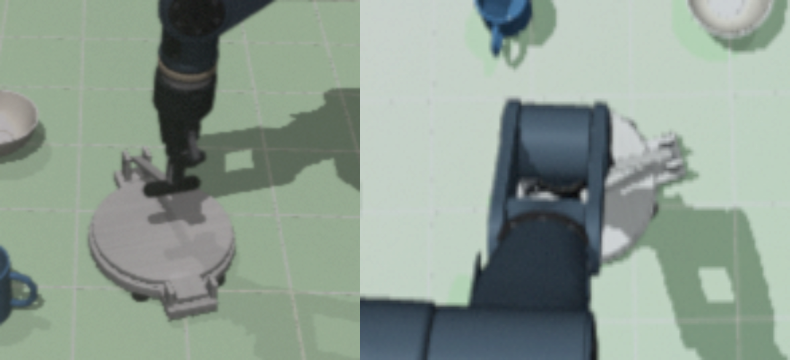

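The lever is at about 28°, with the tip on top of the bar at (172,186). I continue down.

Call:
send_rows(motion=[{"gripper": 0,"travel": [0,5,10.4],"rotation": [0,0,0]},{"gripper": 0,"travel": [0,4.3,10.7],"rotation": [0,0,0]},{"gripper": 0,"travel": [0,3.6,11],"rotation": [0,0,0]},{"gripper": 0,"travel": [0,2.8,11.2],"rotation": [0,0,0]},{"gripper": 0,"travel": [0,2,11.3],"rotation": [0,0,0]},{"gripper": 0,"travel": [0,1.2,10],"rotation": [0,0,0]},{"gripper": 0,"travel": [0,0.4,6],"rotation": [0,0,0]},{"gripper": 0,"travel": [0,0,3],"rotation": [0,0,0]},{"gripper": 0,"travel": [0,0,2],"rotation": [0,0,0]},{"gripper": 0,"travel": [0,0,0],"rotation": [0,0,0]}])

```text
t: 12.03
tcp_pos: [0.5153, 0.1013, 0.0696]
tool_rot: [-0.137, 0.991, -0.0, -0.0]
force: [-0.8, 0.4, 0.4]
finger_gap: 0.003
```

```bash
python3 - <<'E'
from h import *
st()
E
```

```text
t 12.03 press y,x,z mm [-0.3 36.6 69.6] F y,x,z [0.6 0.6 0.4] gap 0.003
```

Call:
send_rows(motion=[{"gripper": 0,"travel": [0,0,1],"rotation": [0,0,0]},{"gripper": 0,"travel": [0,0,1],"rotation": [0,0,0]},{"gripper": 0,"travel": [0,0,1],"rotation": [0,0,0]},{"gripper": 0,"travel": [0,0,1],"rotation": [0,0,0]},{"gripper": 0,"travel": [0,0,0],"rotation": [0,0,0]},{"gripper": 0,"travel": [0,0,0],"rotation": [0,0,0]}])

```text
t: 12.53
tcp_pos: [0.5158, 0.1015, 0.0677]
tool_rot: [-0.137, 0.991, -0.0, 0.001]
force: [-1.3, -0.6, 10.9]
finger_gap: 0.001
```

```bash
python3 - <<'E'
from h import *
st()
E
```

```text
t 12.53 press y,x,z mm [-0.8 36.7 67.7] F y,x,z [ 1.4 -0.2 10.9] gap 0.001
```

The lever is on its stop: 10.9 N at z = 67.7 mm against 68 mm expected. I take the hand up, then off to the left.

Call:
send_rows(motion=[{"gripper": 0,"travel": [0,0,0],"rotation": [0,0,0]},{"gripper": 0,"travel": [0,0,-10],"rotation": [0,0,0]},{"gripper": 0,"travel": [0,0,-30],"rotation": [0,0,0]},{"gripper": 0,"travel": [0,0,-35],"rotation": [0,0,0]},{"gripper": 0,"travel": [0,0,-35],"rotation": [0,0,0]},{"gripper": 0,"travel": [0,0,-35],"rotation": [0,0,0]},{"gripper": 0,"travel": [0,0,-35],"rotation": [0,0,0]},{"gripper": 0,"travel": [0,30,0],"rotation": [0,0,0]},{"gripper": 0,"travel": [0,35,0],"rotation": [0,0,0]},{"gripper": 0,"travel": [0,35,0],"rotation": [0,0,0]},{"gripper": 0,"travel": [0,35,0],"rotation": [0,0,0]},{"gripper": 0,"travel": [0,35,0],"rotation": [0,0,0]}])

```text
t: 13.53
tcp_pos: [0.4682, 0.2665, 0.2466]
tool_rot: [-0.137, 0.991, 0.0, 0.0]
force: [0.3, 0.7, -0.5]
finger_gap: -0.004
```

Call:
send_rows(motion=[{"gripper": 0,"travel": [0,35,0],"rotation": [0,0,0]},{"gripper": 0,"travel": [0,35,0],"rotation": [0,0,0]},{"gripper": 0,"travel": [0,20,0],"rotation": [0,0,0]},{"gripper": 0,"travel": [0,0,0],"rotation": [0,0,0]},{"gripper": 0,"travel": [0,0,0],"rotation": [0,0,0]},{"gripper": 0,"travel": [0,0,0],"rotation": [0,0,0]}])

```text
t: 14.03
tcp_pos: [0.4444, 0.3512, 0.2459]
tool_rot: [-0.137, 0.991, -0.0, -0.0]
force: [0.2, -0.3, 0.0]
finger_gap: 0.002
```

```bash
python3 - <<'E'
from h import *
import cv2
st()
A=manip.snapshot("side")[:,:,::-1];B=manip.snapshot("top")[:,:,::-1]
cv2.imwrite("pics/j.png",cv2.convertScaleAbs(np.hstack([cv2.resize(A[100:300,190:390],(400,400)),cv2.resize(B[150:290,190:330],(400,400))]),alpha=1.4))
for n,I in(("side",A),("top",B)):  # changes at the bystanders
    O0=cv2.imread(f"pics/{n}0.png");D=cv2.absdiff(O0,np.ascontiguousarray(I)).max(2)
    for k,(x,y,w,h) in ({"bowl":(205,155,48,40),"mug":(200,228,52,48),"spat":(310,90,32,48)} if n=="side" else {"bowl":(298,158,40,40),"mug":(218,165,30,36),"spat":(384,244,84,32),"budare":(118,210,64,68)}).items():
        print(n,k,(D[y:y+h,x:x+w]>30).mean().round(3))
E
```

```text
t 14.03 press y,x,z mm [2.000e-01 2.962e+02 2.459e+02] F y,x,z [-0.1 -0.4  0. ] gap 0.002
side bowl 0.0
side mug 0.0
side spat 0.0
top bowl 0.0
top mug 0.0
top spat 0.0
top budare 0.433
```

View pics/j.png

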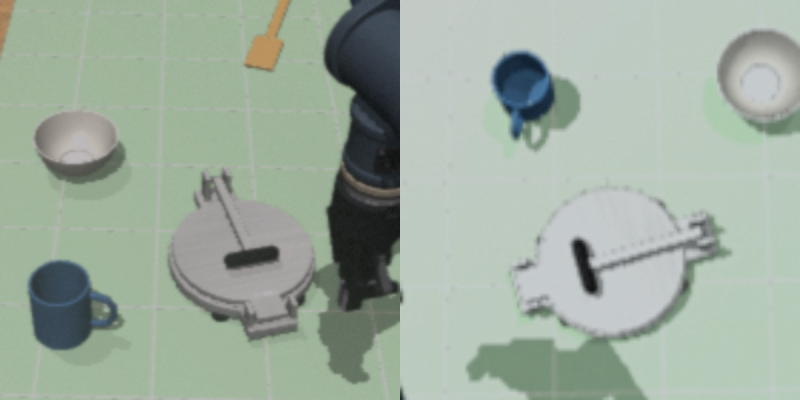

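The lid is shut with the lever lying over it, the bar at (250,257) in the side half. The hand is clear, and the press centre is unchanged to about a pixel, near (264,242) in the full top view. I hand the job in.

```bash
python3 - <<'E'
from station import manip
print(manip.sign_off())
E
```

```text
the job is handed in; nothing more can be done
None
```

The tortilla press is shut and I handed the job in at about 14 s of the 64 s; sign-off gives no verdict.

- **Lid:** I pushed it over and down with the closed fingertips. It seated at 12.8 N with the tip at z = 40.0 mm, exactly the height given for shut, while the lever was still up.
- **Lever:** I pushed it over from behind the bar, then down from on top of it. It reached its stop at 10.9 N with the tip at z = 67.7 mm, against 68 mm expected.
- **Hand:** It has been taken up and off to the left, and the measured force is about 0 N.

**Last checks:** The final picture shows the lid shut with the lever over it, and the press in place to about a pixel. The image patches around the bowl, mug and spatula show no change from the start.

**Check that disagreed:** The budare patch in the top view did change (43% of pixels). I put that down to the arm and its shadow lying over it, but I did not confirm it with a clear view. The tip was never planned below about 0.21 m on that side, so I do not expect it was touched.

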